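# Seat the sighting target and hold the mirror on it

## Task

Press the square-headed target post (the one with the crosses) down until it is fully home in its socket. Then take the finger bar of the small swivel mirror, turn it until the bench camera sees the middle of the cross in the mirror, and finish while still holding the mirror at that angle, since it springs back when let go. Leave the round-headed post as it stands and do not disturb the other things on the worktop.

Things in the scene. Friction and masses are not known exactly. Their poses are not given: they have to be found in the camera images.
- mirror_unit: Fixed mirror and camera unit on an aluminium plate 185 x 64 x 8 mm. Origin: on the worktop on the mirror's vertical pivot axis; z up; +x points from the pivot to the bench camera, a black 36 mm cube on a post, its middle 114 mm from the pivot, top 93 mm above the worktop, lens looking back at the mirror's middle along a level line 75 mm above the worktop.
- mirror_bar (a point): Middle of the steel finger bar on top of the mirror, on the pivot axis, 130 mm above the worktop. The bar stands upright, 12 mm thick, 36 mm wide, 40 mm tall (110 to 150 mm above the worktop) and turns with the mirror. x = the mirror's normal = the bar's 12 mm direction; y = along its 36 mm width; z up.
- mirror: Mirror with finger bar: grey frame 60 mm wide, 44 to 106 mm above the worktop, 50 mm glass. Origin on the pivot at worktop height; x = normal out of the reflecting face, z up. Parked, x lies along the unit's +x (facing the camera). It turns about the vertical pivot, anticlockwise from above only, to 1.4 rad; a spring (0.04 N m per rad) turns it back to parked, so it must be held.
- sight (a point): Point where the camera's line of sight meets the mirror: on the pivot axis, 75 mm above the worktop. x = direction of the reflected line of sight, y level and to its left, z up. It turns from the unit's +x twice as far as the mirror does. A thin brass pointer (52 mm long, 23 mm above the worktop), geared to the mirror, shows this direction.
- cross_post (a joint): How far the square-headed post is pushed into its socket, m: 0 to 0.003 at the start (standing proud), 0.012 = fully home at a hard stop. It slides stiffly (about 6 N) straight down and stays where it is left.
- cross_top (a point): Middle of the top face of the square-headed post: a white 40 x 40 x 40 mm block with a raised black cross on each of its four sides, on a steel stem. The top is 95 mm above the worktop when fully home, up to 107 mm before; z up, x and y square to its sides.
- cross_mark (a point): Middle of the square head, 20 mm under its top, level with the crosses; 75 mm above the worktop when fully home. This point is what the line of sight must aim at; axes as cross_top.
- cross_socket: Fixed socket of the square-headed post: dark 60 x 60 x 10 mm foot with a 38 mm round column up to 55 mm. Origin: on the worktop, under the middle of the post; z up. Which of the two posts stands on the left varies.
- round_post (a joint): How far the round-headed post is pushed into its socket, m, same meaning as cross_post. To be left as it is.
- round_top (a point): Middle of the top of the round-headed post: a white cylinder 40 mm across and 40 mm tall with a black band round it, top 104 to 107 mm above the worktop.
- round_socket: Fixed socket of the round-headed post, like cross_socket.
- ref_block: Loose ground-steel disc, 53 mm across, 13 mm high; origin under its middle. A bystander.
- the_loupe: Loose black loupe, 38 mm across, 34 mm high; origin under its middle. A bystander.

How it is judged:
On the way, in this order (a step that is already met when the one before it is completed fails the run):
1. the square-headed post is pressed fully home (value of joint cross_post above 0.0105 m), for 0.2 s.
2. the held mirror shows the cross to the camera (value of joint cross_post above 0.0105 m and contact force between the fingers and mirror above 0.5 N and y of cross_mark in the frame of sight between -0.012 and 0.012 m and x of cross_mark in the frame of sight above 0.05 m), for 0.3 s.
At the end, for the whole second after the job is handed in: Square-headed post home within 1.5 mm; mirror held still by the fingers (over 0.5 N), the reflected line of sight within 12 mm sideways of the middle of the square head; round-headed post not pushed in past 6 mm; steel disc and loupe moved less than 30 mm (all of step 2 and angular speed of mirror below 0.08 rad/s and value of joint round_post below 0.006 m and distance of each of ref_block, the_loupe from where it was at the start of the episode below 0.03 m); the arm keeps its last pose, push and grip.
It fails at once if the round-headed post is pushed in (value of joint round_post above 0.006 m).
It fails at once if the steel disc or the loupe is knocked away (distance of any of ref_block, the_loupe from where it was at the start of the episode above 0.03 m).
It also fails if it takes over 40 s, if anything falls off the work surface, if the arm or the gripper's body presses on something with over 40 N, if the wrist force passes 120 N, or if a joint passes its speed limit or range.

## Robot

A 7-joint arm with a two-finger parallel gripper is mounted at the origin on a cart in front of the work surface, level with it; the furniture and walls round the work are solid. World frame = base frame: x ahead of the robot, y to its left, z up, the work surface at z = 0. Lengths are in m, angles in rad, forces in N, time in s.
With the tool pointing down it reaches from about 0.425 to 0.925 m from the base axis. Payload 6.8 kg.
Tool frame: the origin (TCP) lies midway between the tips of the shut fingers; the grasp point (between the pads) lies 19 mm behind it; z points along the fingers, y is the line along which they close (so a half turn about z gives the same grasp; the last joint's range is limited). The gripper opens to 85 mm and grips with 20 to 120 N. Pads are 22 mm wide; open, the fingers measure 114 mm over their backs; the gripper's body (76 mm by 85 mm) begins 54 mm behind the grasp point. The pads swing forward as they close: fully open they stand 13 mm farther back than shut.
Start: joints at [1.181, 0.477, 0.022, 1.555, -0.011, 1.109, -0.083], TCP at [0.188, -0.648, 0.231] pointing down, gripper open.
Joint ranges: [-2.96, 2.96], [-0.34, 2.1], [-1.41, 1.46], [0.24, 2.44], [-1.37, 4.51], [0.17, 1.92], [-2.96, 2.96]. Speed limits (rad/s): [2.39, 2.39, 3.14, 3.14, 3.14, 3.14, 3.14].

## Interface

Orientations are given as a rotation vector (axis times angle).
In Python, from bench import get_obs, grab_frame, camera_params, r gives the robot as it stands.
- The arm moves only by the shell command python3 -m jog 'ROWS' [FORCE]. ROWS is JSON, a list of rows, each an object of numbers: "rx", "ry", "rz": the turn, a rotation vector about the world's x, y, z scaled (see below); "x", "y", "z": the shift along the world's x, y, z scaled (see below); "jaw": the opening, from -1 (shut) to 1 (fully open). In form: [{"rx": .., "ry": .., "rz": .., "x": .., "y": .., "z": .., "jaw": ..}, ...]. A call has 1 to 8 rows; each row shifts and turns the commanded pose from where the row before left it; what a row does not reach is not made up. The controller multiplies each number of a shift by 60 mm and each number of a turn by 10 degrees. A row lasts 1/8 s, in which the tool goes at most 62.5 mm and 10.7 degrees, less where a joint would pass 70% of its speed; a pose out of reach is approached as far as the arm can. A call with a number of a shift or a turn outside -1 to 1 is refused whole. A call with a gripper value outside its range is refused whole. The fingers move at their own pace and stop on an object; FORCE is the grip in N (left out, the last holds). Time passes only in rows, so rows that do not move let the fingers close. It gives the time, the measured TCP pose, the force, the opening and the grip force at its end, in the units of the state.
- get_obs(): the state, without advancing time (a new reading comes with each control period).
- grab_frame(name): name is "scene" or "top" or "wrist"; returns the picture (420x560x3 uint8, red, green, blue); there is no depth.
- camera_params(name): a dict with "fx", "fy", "cx", "cy" (pixels), "R" (3x3) and "t" (3): a world point X has camera coordinates R X + t. Camera axes: x right, y down, z forward; pixel columns grow to the right and rows downward; lengths in m; the calibration is good to about 2 mm. A picture is of the moment at which its call begins: read the wrist's pose just before it. camera_params takes no time and is no camera call; for the wrist camera it gives the pose at the moment of the call.
- r.hand_in(): hands the job in; it is judged then, once.
The state is a dict: "clock": time; "joints": joint angles; "qvel": joint speeds; "tau": joint torques, N m; "tcp_pos": TCP position; "orientation": TCP orientation; "contact_force": force on the tool from outside, world axes, zero at the start; "moment": the same for the moment, N m; "grip_width": finger opening in m; "gripper_force": force on a finger pad.
Only numpy, scipy, OpenCV 4.12 (cv2) and the standard library are available. Lean on these libraries where they do the work, as an engineer would, in place of code of your own. Each camera call takes 0.05 s, during which the arm holds its last target. There are 200 camera calls.

## Working session

There is one attempt and no reset: what is moved stays moved. The work goes in short steps, Python scripts to look and compute and a shell command to move; the robot and the scene stay as the last step left them, time stands still between calls to the robot, and variables do not carry over. Pictures are saved under pics/ and viewed, at most 10 in all, crops included, and the job is handed in when it is done.

```bash
ls; mkdir -p pics; python3 - <<'E'
from bench import *
import cv2
o=get_obs();print(o)
for n in("scene","top"):
    f=grab_frame(n);cv2.imwrite(f"pics/{n}0.png",f[:,:,::-1]);print(n,camera_params(n))
E
```

```text
pics
{'clock': 0.0, 'joints': array([ 1.18094125,  0.47782033,  0.02235127,  1.55644536, -0.01150641,
        1.10932636, -0.08307908]), 'qvel': array([-0.0020909 ,  0.00080013, -0.00131678, -0.00056853, -0.00154937,
       -0.00064532,  0.0005162 ]), 'tau': array([-2.93574494e-04, -5.96452475e+01,  1.60752553e+00, -2.81201220e+01,
        1.23534122e-02,  9.31507180e-03,  6.46067818e-06]), 'tcp_pos': array([ 0.18749168, -0.64781423,  0.23031497]), 'orientation': array([-3.10865318e+00, -4.40906514e-01,  6.28284054e-04]), 'contact_force': array([-0.0223377 , -0.21365312,  0.40192735]), 'moment': array([ 0.02723366,  0.04193261, -0.00280806]), 'gripper_force': 0.0, 'grip_width': 0.08559919156197508}
scene {'fx': 497.22698840422703, 'fy': 497.22698840422703, 'cx': 281.81701925231556, 'cy': 210.63028349680908, 'R': array([[-0.86513835, -0.50132352,  0.01450384],
       [-0.28936809,  0.4753273 , -0.83086104],
       [ 0.40963612, -0.7230067 , -0.5562909 ]]), 't': array([0.33810422, 0.37876547, 0.72232757])}
top {'fx': 391.1654103937824, 'fy': 391.1654103937824, 'cx': 275.41332358933823, 'cy': 210.43502479631286, 'R': array([[-0.01300345, -0.99958594, -0.02566822],
       [-0.99869966,  0.01424886, -0.04894846],
       [ 0.04929394,  0.02499834, -0.99847143]]), 't': array([-0.22031738,  0.53459432,  0.92599864])}
```

View pics/top0.png

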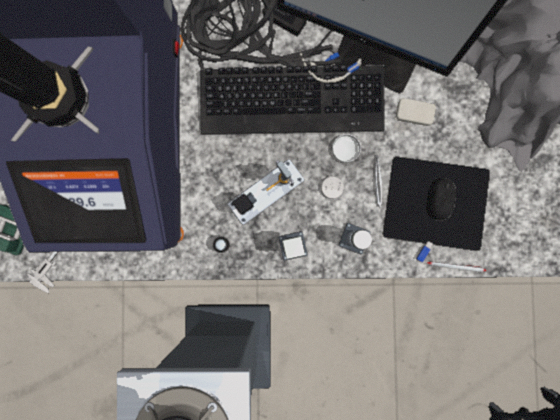

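View pics/scene0.png

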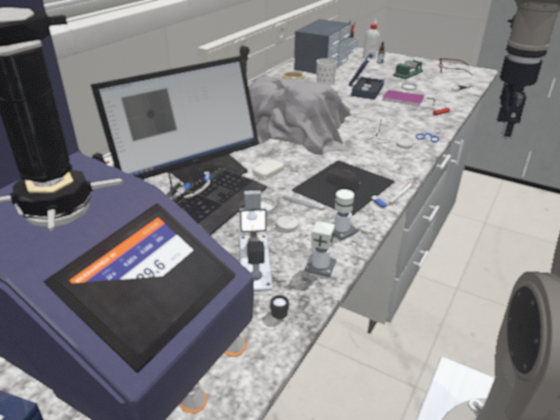

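The top view shows the unit around (265,190), with its black camera at (243,203) and the mirror at about (277,182). The square post is at (293,246), the round post at (361,239), the loupe at (221,243) and the disc at (332,187). I'll zoom in for accurate pixels.

```bash
python3 - <<'E'
import cv2,numpy as np
a=cv2.imread('pics/top0.png')[150:270,200:380];b=cv2.imread('pics/scene0.png')[180:300,220:370]
a=cv2.resize(a,None,fx=4.4,fy=4.4,interpolation=cv2.INTER_CUBIC)
cv2.imwrite('pics/t1.png',a)
cv2.imwrite('pics/s1.png',cv2.resize(b,None,fx=5,fy=5,interpolation=cv2.INTER_CUBIC))
E
```

```text
(no output)
```

View pics/t1.png

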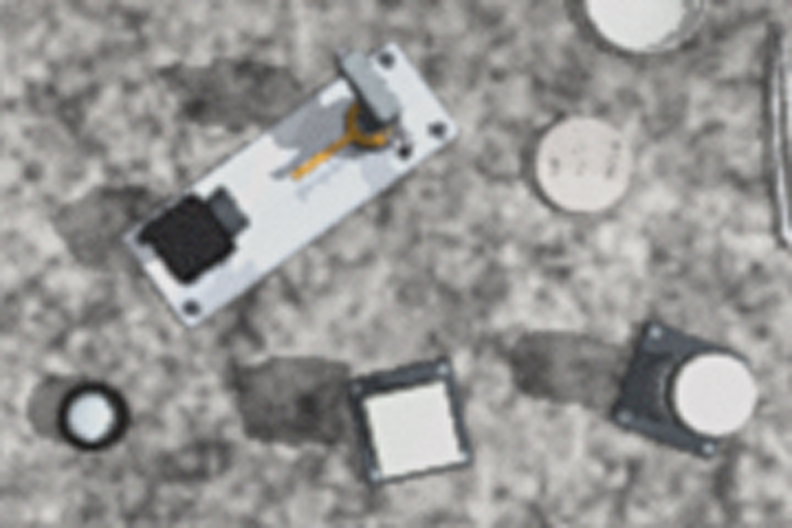

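View pics/s1.png

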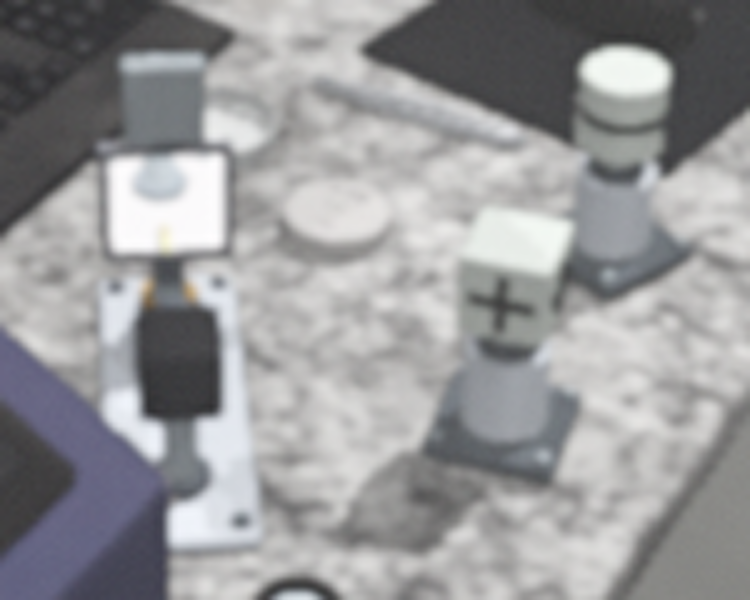

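The enlarged crops give these positions. In the top crop: square top (414,428), round top (714,393), bar top (371,84), camera cube top (188,238) and plate corners. In the scene crop: square top (518,238), bar top (162,60) and round top (625,72).

```bash
cat > h.py <<'E'
import numpy as np
from bench import *
def bp(p,uv,z):
    R=np.array(p["R"]);t=np.array(p["t"]);C=-R.T@t
    d=R.T@np.array([(uv[0]-p["cx"])/p["fx"],(uv[1]-p["cy"])/p["fy"],1]);return C+d*(z-C[2])/d[2]
def proj(p,X):
    c=np.array(p["R"])@X+p["t"];return np.array([p["fx"]*c[0]/c[2]+p["cx"],p["fy"]*c[1]/c[2]+p["cy"]])
E
python3 - <<'E'
from h import *
T=camera_params("top");S=camera_params("scene")
t=lambda u,v,z:bp(T,(200+u/4.4-.4,150+v/4.4-.4),z)
s=lambda u,v,z:bp(S,(220+u/5-.4,180+v/5-.4),z)
P=lambda n,x:print(n,np.round(x,4))
P("sq",t(414,428,.105));P("sq s",s(518,238,.105))
P("rd",t(714,393,.1055));P("rd s",s(625,72,.1055))
P("bar",t(371,84,.15));P("bar s",s(162,60,.15))
P("cam",t(188,238,.093));
c=[t(*q,.008) for q in((390,42),(460,130),(192,326),(125,238))]
for q in c:P("corner",q)
m=sum(c)/4;P("plate mid",m)
d=(c[2]+c[3]-c[0]-c[1]);P("yaw unit",np.arctan2(d[1],d[0]))
P("loupe",t(94,416,.034));P("disc",t(584,164,.013))
for q in ((366,403),(448,382),(464,460),(378,477)):P("sqc",t(*q,.105))
E
```

```text
sq [ 0.4483 -0.268   0.105 ]
sq s [ 0.4476 -0.2678  0.105 ]
rd [ 0.4635 -0.4134  0.1055]
rd s [ 0.4631 -0.4115  0.1055]
bar [ 0.6099 -0.2496  0.15  ]
bar s [ 0.6114 -0.2485  0.15  ]
cam [ 0.5433 -0.1574  0.093 ]
corner [ 0.6551 -0.2601  0.008 ]
corner [ 0.606  -0.2976  0.008 ]
corner [ 0.5009 -0.1499  0.008 ]
corner [ 0.5495 -0.1135  0.008 ]
plate mid [ 0.5779 -0.2053  0.008 ]
yaw unit 2.192
loupe [ 0.4535 -0.1002  0.034 ]
disc [ 0.5857 -0.3641  0.013 ]
sqc [ 0.4607 -0.2449  0.105 ]
sqc [ 0.4704 -0.2849  0.105 ]
sqc [ 0.4325 -0.292   0.105 ]
sqc [ 0.4248 -0.2502  0.105 ]
```

```bash
python3 -m jog '[{"x":0.54,"y":0.79,"rz":0.25,"jaw":-1},{"x":0.54,"y":0.79,"rz":0.25,"jaw":-1},{"x":0.54,"y":0.79,"rz":0.25,"jaw":-1},{"x":0.54,"y":0.79,"rz":0.25,"jaw":-1},{"x":0.54,"y":0.79,"rz":0.25,"jaw":-1},{"x":0.54,"y":0.79,"rz":0.25,"jaw":-1},{"x":0.54,"y":0.79,"rz":0.25,"jaw":-1},{"x":0.54,"y":0.79,"rz":0.25,"jaw":-1}]'; python3 - <<'E'
from h import *
import cv2
print(get_obs()["joints"],get_obs()["tcp_pos"])
p=camera_params("wrist")
f=grab_frame("wrist");cv2.imwrite("pics/w1.png",f[:,:,::-1])
print(p); import json
for n,X in dict(sq=[.448,-.268,.105],bar=[.610,-.249,.15],rd=[.463,-.412,.1055]).items():print(n,proj(p,np.array(X)))
E
```

```text
[ 1.18089052  0.47769594  0.02230519  1.55631471 -0.01152681  1.10926761
 -0.08303352] [ 0.18759277 -0.64788311  0.23045259]
{'fx': 303.17347687069457, 'fy': 303.17347687069457, 'cx': 276.88536043409033, 'cy': 207.06349727425902, 'R': array([[ 0.27881174, -0.96034414, -0.00177229],
       [-0.92330677, -0.26856554,  0.274549  ],
       [-0.2641375 , -0.07491112, -0.96157148]]), 't': array([-0.67371058, -0.03538667,  0.37846574])}
sq [-216.35744181 -381.92668829]
bar [ -597.93806036 -1413.71831909]
rd [  33.24259757 -321.01580665]validation failed for argument at $[0]...
```

View pics/w1.png

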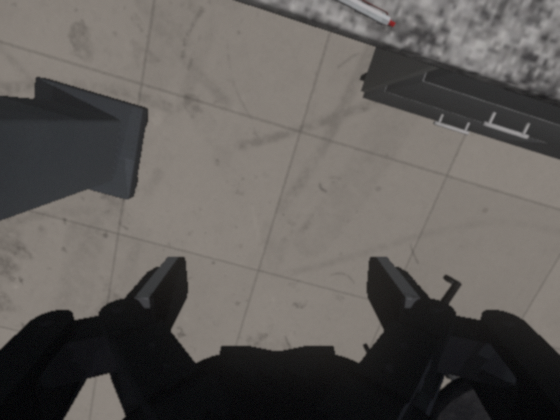

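The move was refused, probably because each row needs all seven keys, so this picture only shows the floor from the start pose. I'll resend it with complete rows.

```bash
python3 -m jog '[{"rx":0,"ry":0,"rz":0.25,"x":0.54,"y":0.79,"z":0,"jaw":-1},{"rx":0,"ry":0,"rz":0.25,"x":0.54,"y":0.79,"z":0,"jaw":-1},{"rx":0,"ry":0,"rz":0.25,"x":0.54,"y":0.79,"z":0,"jaw":-1},{"rx":0,"ry":0,"rz":0.25,"x":0.54,"y":0.79,"z":0,"jaw":-1},{"rx":0,"ry":0,"rz":0.25,"x":0.54,"y":0.79,"z":0,"jaw":-1},{"rx":0,"ry":0,"rz":0.25,"x":0.54,"y":0.79,"z":0,"jaw":-1},{"rx":0,"ry":0,"rz":0.25,"x":0.54,"y":0.79,"z":0,"jaw":-1},{"rx":0,"ry":0,"rz":0.25,"x":0.54,"y":0.79,"z":0,"jaw":-1}]'; python3 -c "
from h import *
print(get_obs())"
```

```text
clock: 1.15
tcp_pos: [0.4476, -0.2676, 0.2313]
orientation: [2.986, 0.976, 0.0]
contact_force: [0.9, 0.6, 0.4]
grip_width: 0.0
gripper_force: 0.0
{'clock': 1.15, 'joints': array([ 0.6351542 ,  0.23898697, -0.25238265,  1.90593009,  0.07026515,
        1.00490951, -0.58678949]), 'qvel': array([-0.60701132,  0.03368397, -0.32197507, -0.03159942,  0.09486552,
        0.01306824, -0.61392823]), 'tau': array([  3.90909925, -43.82673383,  -0.42351619, -25.32979667,
        -0.15949544,   0.19741246,   0.82790745]), 'tcp_pos': array([ 0.44759945, -0.26758809,  0.23132349]), 'orientation': array([2.98578899e+00, 9.76317145e-01, 6.46095729e-05]), 'contact_force': array([0.91465881, 0.60990434, 0.35455774]), 'moment': array([-0.01952925, -0.08269365, -0.02157291]), 'gripper_force': 0.0, 'grip_width': 5.848812629568465e-06}
```

```bash
python3 -m jog '[{"rx":0,"ry":0,"rz":0,"x":0,"y":0,"z":-0.9,"jaw":-1},{"rx":0,"ry":0,"rz":0,"x":0,"y":0,"z":-0.9,"jaw":-1},{"rx":0,"ry":0,"rz":0,"x":0,"y":0,"z":0,"jaw":-1},{"rx":0,"ry":0,"rz":0,"x":0,"y":0,"z":-0.1,"jaw":-1},{"rx":0,"ry":0,"rz":0,"x":0,"y":0,"z":-0.1,"jaw":-1},{"rx":0,"ry":0,"rz":0,"x":0,"y":0,"z":-0.1,"jaw":-1}]'
python3 -m jog '[{"rx":0,"ry":0,"rz":0,"x":0,"y":0,"z":-0.05,"jaw":-1},{"rx":0,"ry":0,"rz":0,"x":0,"y":0,"z":-0.05,"jaw":-1},{"rx":0,"ry":0,"rz":0,"x":0,"y":0,"z":0,"jaw":-1}]'
```

```text
clock: 1.9
tcp_pos: [0.4477, -0.2698, 0.1063]
orientation: [2.985, 0.973, 0.003]
contact_force: [-0.0, 0.6, -0.6]
grip_width: -0.0004
gripper_force: 0.0
clock: 2.28
tcp_pos: [0.4476, -0.2697, 0.0999]
orientation: [2.985, 0.974, 0.002]
contact_force: [0.3, -1.0, 1.3]
grip_width: 0.0001
gripper_force: 1.2
```

```bash
python3 -m jog '[{"rx":0,"ry":0,"rz":0,"x":0,"y":0,"z":-0.05,"jaw":-1},{"rx":0,"ry":0,"rz":0,"x":0,"y":0,"z":0,"jaw":-1}]'
python3 -m jog '[{"rx":0,"ry":0,"rz":0,"x":0,"y":0,"z":-0.05,"jaw":-1},{"rx":0,"ry":0,"rz":0,"x":0,"y":0,"z":0,"jaw":-1}]'
```

```text
clock: 2.52
tcp_pos: [0.4476, -0.2697, 0.0968]
orientation: [2.985, 0.974, 0.002]
contact_force: [1.3, -0.4, 2.2]
grip_width: -0.0
gripper_force: 1.5
clock: 2.78
tcp_pos: [0.4477, -0.2698, 0.0949]
orientation: [2.985, 0.974, 0.002]
contact_force: [-2.8, 0.1, 16.1]
grip_width: -0.0001
gripper_force: 8.3
```

```bash
python3 -m jog '[{"rx":0,"ry":0,"rz":0,"x":0,"y":0,"z":-0.03,"jaw":-1},{"rx":0,"ry":0,"rz":0,"x":0,"y":0,"z":0,"jaw":-1},{"rx":0,"ry":0,"rz":0,"x":0,"y":0,"z":0,"jaw":-1}]'
```

```text
clock: 3.15
tcp_pos: [0.4479, -0.2699, 0.0948]
orientation: [2.985, 0.973, 0.002]
contact_force: [-7.9, 2.9, 32.0]
grip_width: -0.0
gripper_force: 16.5
```

The post is at its hard stop: z isn't changing and the force is up to 32 N. Next I'll lift, open and go above the bar.

```bash
python3 -m jog '[{"rx":0,"ry":0,"rz":0,"x":0,"y":0,"z":1,"jaw":-1},{"rx":0,"ry":0,"rz":0,"x":0,"y":0,"z":1,"jaw":-1},{"rx":0,"ry":0,"rz":0,"x":0.5,"y":0.06,"z":0.5,"jaw":1},{"rx":0,"ry":0,"rz":0,"x":0.6,"y":0.07,"z":0,"jaw":1},{"rx":0,"ry":0,"rz":0,"x":0.7,"y":0.1,"z":0,"jaw":1},{"rx":0,"ry":0,"rz":0,"x":0.9,"y":0.12,"z":0,"jaw":1},{"rx":0,"ry":0,"rz":0,"x":0,"y":0,"z":0,"jaw":1}]'; python3 - <<'E'
from h import *
import cv2
print(get_obs()["tcp_pos"],get_obs()["joints"])
p=camera_params("wrist")
f=grab_frame("wrist")
for n,X in dict(sq=[.448,-.268,.095],bar=[.610,-.249,.15]).items():
    q=proj(p,np.array(X));print(n,q)
cv2.imwrite("pics/w2.png",f[:,:,::-1]); np.save("p2.npy",p,allow_pickle=True)
E
```

```text
clock: 4.03
tcp_pos: [0.6117, -0.2451, 0.2399]
orientation: [-2.982, -0.98, -0.001]
contact_force: [0.4, 0.4, 0.4]
grip_width: 0.0855
gripper_force: 0.0
[ 0.6117236  -0.24514006  0.2398815 ] [ 0.47960379  0.45975491 -0.26799298  1.57042982  0.1273046   1.12993142
 -0.75197084]
sq [205.98208363 323.70289202]
bar [279.87999387 216.78416641]
```

View pics/w2.png

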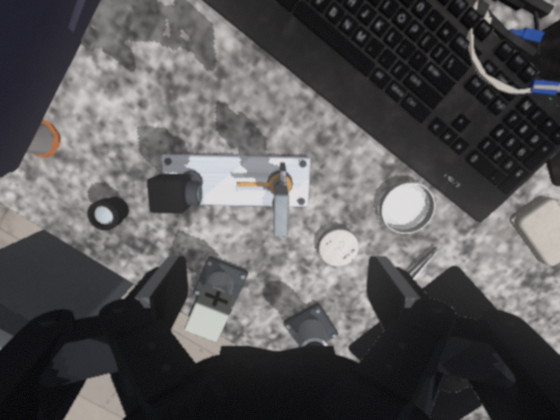

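The bar top is at about (281,215), against a predicted (280,217), and the plate is level in the picture, so the jaw line is square to the mirror. I'll shift slightly, descend and close.

```bash
python3 -m jog '[{"rx":0,"ry":0,"rz":0,"x":-0.03,"y":-0.06,"z":-0.7,"jaw":1},{"rx":0,"ry":0,"rz":0,"x":0,"y":0,"z":-0.7,"jaw":1},{"rx":0,"ry":0,"rz":0,"x":0,"y":0,"z":-0.67,"jaw":1},{"rx":0,"ry":0,"rz":0,"x":0,"y":0,"z":0,"jaw":1}]' 20
python3 -m jog '[{"rx":0,"ry":0,"rz":0,"x":0,"y":0,"z":0,"jaw":-1},{"rx":0,"ry":0,"rz":0,"x":0,"y":0,"z":0,"jaw":-1},{"rx":0,"ry":0,"rz":0,"x":0,"y":0,"z":0,"jaw":-1},{"rx":0,"ry":0,"rz":0,"x":0,"y":0,"z":0,"jaw":-1},{"rx":0,"ry":0,"rz":0,"x":0,"y":0,"z":0,"jaw":-1},{"rx":0,"ry":0,"rz":0,"x":0,"y":0,"z":0,"jaw":-1}]' 25
```

```text
clock: 4.58
tcp_pos: [0.6031, -0.2516, 0.114]
orientation: [-2.983, -0.972, 0.011]
contact_force: [0.1, 0.2, 0.7]
grip_width: 0.0855
gripper_force: 0.0
clock: 5.32
tcp_pos: [0.6073, -0.2518, 0.1181]
orientation: [2.986, 0.975, 0.001]
contact_force: [-2.5, 0.3, 5.6]
grip_width: 0.0116
gripper_force: 29.6
```

```bash
python3 -m jog '[{"rx":0,"ry":0,"rz":0.4,"x":0,"y":0,"z":0,"jaw":-1},{"rx":0,"ry":0,"rz":0.5,"x":0,"y":0,"z":0,"jaw":-1},{"rx":0,"ry":0,"rz":0.5,"x":0,"y":0,"z":0,"jaw":-1},{"rx":0,"ry":0,"rz":0.5,"x":0,"y":0,"z":0,"jaw":-1},{"rx":0,"ry":0,"rz":0.5,"x":0,"y":0,"z":0,"jaw":-1},{"rx":0,"ry":0,"rz":0.4,"x":0,"y":0,"z":0,"jaw":-1},{"rx":0,"ry":0,"rz":0.2,"x":0,"y":0,"z":0,"jaw":-1},{"rx":0,"ry":0,"rz":0,"x":0,"y":0,"z":0,"jaw":-1}]'; python3 - <<'E'
from h import *
import cv2
o=get_obs();w=o["orientation"];print(o["tcp_pos"],o["moment"],"normal",2*np.arctan2(w[1],w[0])-np.pi/2)
p=camera_params("wrist")
f=grab_frame("wrist");t=grab_frame("top")
cv2.imwrite("pics/w3.png",f[:,:,::-1]);cv2.imwrite("pics/t3.png",t[:,:,::-1])
for s in (.01,.03,.052,.09):
  print(s,[proj(p,np.array([.610+s*np.cos(a),-.249+s*np.sin(a),.023])).round(1) for a in (3.258,)])
E
```

```text
clock: 6.32
tcp_pos: [0.6086, -0.2528, 0.1182]
orientation: [2.631, 1.712, 0.003]
contact_force: [4.7, -3.2, 3.1]
grip_width: 0.0117
gripper_force: 29.0
[ 0.60858418 -0.25282077  0.118151  ] [-0.52581058 -0.70923477 -0.06139845] normal -0.41694015159393105
0.01 [array([265.1, 211.5])]
0.03 [array([244.4, 223.3])]
0.052 [array([222.1, 236. ])]
0.09 [array([184.8, 257.2])]
```

View pics/w3.png

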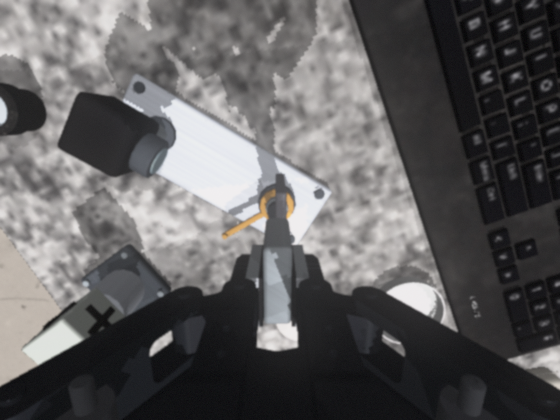

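The brass pointer runs from (262,214) to its tip at (224,236). The tip predicted for aiming at the cross is (222,236), and the tool yaw is 2.725 rad against a wanted 2.727. I'll hold still briefly, then hand in.

```bash
python3 -m jog '[{"rx":0,"ry":0,"rz":0,"x":0,"y":0,"z":0,"jaw":-1},{"rx":0,"ry":0,"rz":0,"x":0,"y":0,"z":0,"jaw":-1},{"rx":0,"ry":0,"rz":0,"x":0,"y":0,"z":0,"jaw":-1},{"rx":0,"ry":0,"rz":0,"x":0,"y":0,"z":0,"jaw":-1}]'; python3 -c "
from bench import r
print(r.hand_in())"
```

```text
clock: 6.92
tcp_pos: [0.6086, -0.2528, 0.1182]
orientation: [2.631, 1.711, 0.003]
contact_force: [3.7, -2.2, 2.7]
grip_width: 0.0117
gripper_force: 29.0
the job is handed in; nothing more can be done
None
```

I pressed the square-headed post to its hard stop, turned the mirror to within about 0.002 rad of the angle I worked out for the cross, and handed in at 6.9 s with the bar still gripped at about 29 N; the hand-in gave no verdict.

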